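# Line up the stain bottles by size on the bottle rack

## Robot

A 7-joint arm with a two-finger parallel gripper is mounted at the origin on the work surface. World frame = base frame: x ahead of the robot, y to its left, z up, the work surface at z = 0. Lengths are in m, angles in rad, forces in N, time in s.
With the tool pointing down it reaches from about 0.4 to 0.9 m from the base axis. Payload 5.5 kg.
Tool frame: the origin (TCP) lies on the centre line of the jaws, within the pads' length; the fingertips stand 22 mm ahead of it and the grasp point (between the pads) lies 3 mm ahead of it; z points along the fingers, y is the direction in which the jaws open and shut (so a half turn about z gives the same grasp; the last joint's range is limited). The gripper opens to 92 mm and grips with 3 to 60 N. Pads are 19 mm wide; open, the fingers measure 130 mm over their backs; the gripper's body (75 mm by 190 mm) begins 47 mm behind the grasp point.
Start: joints at [-0.966, 0.501, -0.427, 1.55, 0.221, 1.138, -0.21], TCP at [0.218, 0.612, 0.249] pointing down, gripper open.
Joint ranges: [-2.88, 2.88], [-0.31, 2.03], [-1.54, 1.56], [0.2, 2.42], [-1.41, 4.55], [0.19, 2.02], [-2.57, 2.57]. Speed limits (rad/s): [2.57, 2.57, 3.14, 3.14, 3.14, 3.14, 3.14].

## Interface

Orientations are given as a 3x3 rotation matrix whose columns are the frame's x, y, z axes.
In Python, from cell import readout, grab_frame, camera_model, hand_in, nets gives the robot as it stands. The module is installed in compiled form; this text tells all that it offers.
- The arm moves only by the tool jog_arm, never from a script. Its argument "steps" is a list of rows, each a list of 3 entries, a list of its own where there are three numbers: the shift along the tool's x, y, z scaled (see below), then the turn about the tool's z scaled (see below), then the closure, from 0 (fully open) to 1 (shut). A call has 1 to 10 rows; each row is the pose to reach, as a shift and turn from the pose commanded when the call began, along the tool's axes at that moment, turning the shorter way round; what a row does not reach only later rows make up. The controller multiplies each number of a shift by 0.6 m and each number of a turn by pi rad. A row lasts 1/10 s, in which the tool goes at most 50 mm and 8.59 degrees, less where a joint would pass 70% of its speed; a pose out of reach is approached as far as the arm can. A call with a number of a shift or a turn outside -1 to 1 is refused whole. A call with a gripper value outside its range is refused whole. The fingers move at their own pace and stop on an object; "newtons" is the grip in N (left out, the last holds). Time passes only in rows, so rows that repeat a pose let the fingers close. It gives the time, the measured TCP pose, the force and the opening at its end, in the units of the state.
- readout.state(): the state, without advancing time (a new reading comes with each control period).
- grab_frame(name): name is "scene" or "side" or "wrist"; returns the picture (384x512x3 uint8, blue, green, red); there is no depth.
- camera_model(name): a dict with "fx", "fy", "cx", "cy" (pixels), "R" (3x3) and "t" (3): a world point X has camera coordinates R X + t; the wrist camera has in their place "tool_from_camera" (4x4, takes a point from camera to tool coordinates, whose origin is the TCP and whose axes are the flange's). Camera axes: x right, y down, z forward; pixel columns grow to the right and rows downward; lengths in m; the calibration is good to about 2 mm. A picture is of the moment at which its call begins: read the wrist's pose just before it. camera_model takes no time and is no camera call.
- hand_in(): hands the job in, once; it reports no verdict.
Trained networks look in the newest picture that a camera, given by its name, has taken for a name from the list of things; names that differ only in an ending like _2 or _b are one class to them, and where a whole thing is asked for, a point or a joint stands for the part that bears it (a point fixed in the world has none). Each returns a list of dicts, best first, with "p" (0 to 1); they miss things now and then, are a little off and sometimes report something else, mostly with a low value. They report only what shows in the picture. A call takes as long as a camera call. They do not tell look-alikes from the thing itself.
- nets.recognise(camera, thing): "at" ([x, y, z] in m, in the coordinates of the camera as it stood for that picture, good to about 4 mm: the middle of the surface that is visible of it).
- nets.pinpoint(camera, thing): "at" ([x, y, z] in m, in the coordinates of the camera as it stood for that picture, good to about 4 mm: a listed point, or the origin of a listed thing).
The state is a dict: "t": time; "joint_pos": joint angles; "joint_velocities": joint speeds; "joint_efforts": joint torques, N m; "tool_pos": TCP position; "tool_rot": TCP orientation; "contact_force": force on the tool from outside, world axes, zero at the start; "moment": the same for the moment, N m; "finger_gap": opening from 0.0 (shut) to 1.0 (fully open).
Only numpy, scipy, OpenCV 4.12 (cv2) and the standard library are available. Lean on these libraries where they do the work, as an engineer would, in place of code of your own. Each camera call takes 0.05 s, during which the arm holds its last target.

## Task

Put the four amber bottles away on the bottle rack in order of size: one standing upright in the middle of each rubber pad, the smallest at the end next to the slide staining tray and the largest at the end by the blue slide box. Keep the bottles upright all the way, let go of them, and leave the glass beaker standing where it is.

Things in the scene. Friction and masses are not known exactly. Their poses are not given: they have to be found in the camera images.
- bottle_10_center (a point): The smallest of the four amber glass bottles (10 ml): white label, black screw cap. Body diameter 25 mm, height 58 mm over the cap, about 25 g. The cap is 18 mm in diameter and the top 14 mm of the height: lift it by that. The point lies on the bottle's axis half-way up, so 29 mm above its foot; its z axis points up to the cap (the middle of the cap is 22 mm above the point).
- bottle_30_center (a point): The second smallest of the four amber glass bottles (30 ml): white label, black screw cap. Body diameter 34 mm, height 80 mm over the cap, about 60 g. The cap is 22 mm in diameter and the top 16 mm of the height: lift it by that. The point lies on the bottle's axis half-way up, so 40 mm above its foot; its z axis points up to the cap (the middle of the cap is 32 mm above the point).
- bottle_100_center (a point): The second largest of the four amber glass bottles (100 ml): white label, black screw cap. Body diameter 47 mm, height 106 mm over the cap, about 190 g. The cap is 26 mm in diameter and the top 18 mm of the height: lift it by that. The point lies on the bottle's axis half-way up, so 53 mm above its foot; its z axis points up to the cap (the middle of the cap is 44 mm above the point).
- bottle_250_center (a point): The largest of the four amber glass bottles (250 ml): white label, black screw cap. Body diameter 61 mm, height 138 mm over the cap, about 420 g. The cap is 30 mm in diameter and the top 20 mm of the height: lift it by that. The point lies on the bottle's axis half-way up, so 69 mm above its foot; its z axis points up to the cap (the middle of the cap is 59 mm above the point).
- pad_1: Round black rubber pad, 64 mm across, with a thin grey ring on it: number 1 of the straight row of four, 90 mm apart, on the fixed stainless bottle rack (380 x 104 mm, deck 40 mm high; a thin rail 47 mm behind the row and round both ends, 19 mm above the deck). Origin: centre of its top face, 41.5 mm above the bench. y runs along the row from pad 4 to pad 1, x across it away from the robot, z up.
- pad_2: Round black rubber pad, 64 mm across, with a thin grey ring on it: number 2 of the straight row of four, 90 mm apart, on the fixed stainless bottle rack (380 x 104 mm, deck 40 mm high; a thin rail 47 mm behind the row and round both ends, 19 mm above the deck). Origin: centre of its top face, 41.5 mm above the bench. y runs along the row from pad 4 to pad 1, x across it away from the robot, z up.
- pad_3: Round black rubber pad, 64 mm across, with a thin grey ring on it: number 3 of the straight row of four, 90 mm apart, on the fixed stainless bottle rack (380 x 104 mm, deck 40 mm high; a thin rail 47 mm behind the row and round both ends, 19 mm above the deck). Origin: centre of its top face, 41.5 mm above the bench. y runs along the row from pad 4 to pad 1, x across it away from the robot, z up.
- pad_4: Round black rubber pad, 64 mm across, with a thin grey ring on it: number 4 of the straight row of four, 90 mm apart, on the fixed stainless bottle rack (380 x 104 mm, deck 40 mm high; a thin rail 47 mm behind the row and round both ends, 19 mm above the deck). Origin: centre of its top face, 41.5 mm above the bench. y runs along the row from pad 4 to pad 1, x across it away from the robot, z up.
- staining_tray: Shallow open stainless trough, 160 x 100 mm, with two rods over it that carry three glass slides (34 mm high in all), fixed beyond one end of the rack, either end: its origin (centre of its underside) is 135 mm from the nearest pad, in line with the row. A closed blue slide box of like size (34 mm high) stands at the other end.
- beaker_center (a point): Small empty glass beaker, 42 mm in diameter (45 mm at the rim), 58 mm high, standing among the bottles. The point lies on its axis half-way up, 29 mm above its foot; z points up.
Not all that is in view belongs to the job. What is shaped like the part that bears bottle_250_center but pink or purple is not meant.

How it is judged:
At the end, for the whole second after the job is handed in: Counted from the staining tray, the pads carry the 10, 30, 100 and 250 ml bottles, each with its axis within 14 mm of its pad's centre, standing on it (within 6 mm of its height), upright within 0.1 rad, released and at rest; the beaker stands upright within 30 mm of where it was (((horizontal distance between staining_tray and pad_1 below 0.25 m and horizontal distance between bottle_10_center and pad_1 below 0.014 m and z of bottle_10_center in the frame of pad_1 below 0.035 m and horizontal distance between bottle_30_center and pad_2 below 0.014 m and z of bottle_30_center in the frame of pad_2 below 0.046 m and horizontal distance between bottle_100_center and pad_3 below 0.014 m and z of bottle_100_center in the frame of pad_3 below 0.059 m and horizontal distance between bottle_250_center and pad_4 below 0.014 m and z of bottle_250_center in the frame of pad_4 below 0.075 m) or (horizontal distance between staining_tray and pad_4 below 0.25 m and horizontal distance between bottle_10_center and pad_4 below 0.014 m and z of bottle_10_center in the frame of pad_4 below 0.035 m and horizontal distance between bottle_30_center and pad_3 below 0.014 m and z of bottle_30_center in the frame of pad_3 below 0.046 m and horizontal distance between bottle_100_center and pad_2 below 0.014 m and z of bottle_100_center in the frame of pad_2 below 0.059 m and horizontal distance between bottle_250_center and pad_1 below 0.014 m and z of bottle_250_center in the frame of pad_1 below 0.075 m)) and angle between each of bottle_10_center, bottle_30_center, bottle_100_center, bottle_250_center, beaker_center's own z axis and vertical below 0.1 rad and linear speed of each of bottle_10, bottle_30, bottle_100, bottle_250 below 0.02 m/s and distance of beaker_center from where it was at the start of the episode below 0.03 m); the robot touches nothing.
It fails at once if a bottle was tipped by more than 0.6 rad (angle between any of bottle_10_center, bottle_30_center, bottle_100_center, bottle_250_center's own z axis and vertical above 0.6 rad).
It fails at once if the beaker was knocked over or shifted by more than 30 mm (angle between beaker_center's own z axis and vertical above 0.6 rad or distance of beaker_center from where it was at the start of the episode above 0.03 m).
It also fails if it takes over 99 s, if anything falls off the work surface, if the arm or the gripper's body presses on something with over 40 N, if the wrist force passes 120 N, or if a joint passes its speed limit or range.

## Working session

There is one attempt and no reset: what is moved stays moved. The work goes in short steps, Python scripts to look and compute and a tool call to move; the robot and the scene stay as the last step left them, time stands still between calls to the robot, and variables do not carry over. Pictures are saved under pics/ and viewed, and the job is handed in when it is done.

Besides the shell and the picture viewer there is one more tool, called after ">>>" in YAML: its name, and indented under it one key for each argument. jog_arm: Moves the arm, as the interface text tells. Shifts and turns lie within -1 to 1; 1 stands for 0.6 m of shift or pi rad of turn. Its arguments: {"type":"object","properties":{"steps":{"type":"array"},"newtons":{"type":"number"}},"required":["steps"]}

```bash
mkdir -p pics; cat > h.py <<'E'
import numpy as np, cv2
from cell import readout, grab_frame, camera_model, hand_in, nets
def w(cam,p,s=None):
    m=camera_model(cam)
    p=np.array(p)
    if cam!='wrist': return m['R'].T@(p-np.array(m['t'])) if isinstance(m['R'],np.ndarray) else np.array(m['R']).T@(p-np.array(m['t']))
    s=s or readout.state()
    T=np.array(m['tool_from_camera']); q=T[:3,:3]@p+T[:3,3]
    return np.array(s['tool_rot'])@q+np.array(s['tool_pos'])
E
python3 - <<'E'
from h import *
s=readout.state(); print(s)
for c in ['scene','side','wrist']: cv2.imwrite(f'pics/{c}0.png',grab_frame(c))
print(camera_model('wrist'))
for c in ['scene','side']:
  for n in ['bottle_10_center','bottle_30_center','bottle_100_center','bottle_250_center','pad_1','staining_tray','beaker_center']:
    print(c,n,[(np.round(w(c,d['at']),3).tolist(),round(d['p'],2)) for d in nets.pinpoint(c,n)])
print(readout.state()['t'])
E
```

```text
{'t': 0.0, 'joint_pos': array([-0.96577042,  0.50186405, -0.42677293,  1.5514631 ,  0.22079919,
        1.13832577, -0.21029354]), 'joint_velocities': array([ 0.0008289 ,  0.00030327,  0.00137227,  0.00145762,  0.00080677,
       -0.0003901 ,  0.00146823]), 'joint_efforts': array([ 3.03705001e-04, -5.66606462e+01, -5.81612706e+00, -2.79112440e+01,
       -6.87031006e-02,  3.09358165e-02,  1.89205707e-04]), 'tool_pos': array([0.21771238, 0.61173612, 0.24766111]), 'tool_rot': array([[-9.42160104e-01,  3.35162371e-01, -7.23886203e-04],
       [ 3.35163148e-01,  9.42158252e-01, -1.86865444e-03],
       [ 5.57127054e-05, -2.00319164e-03, -9.99997992e-01]]), 'contact_force': array([ 0.30381473, -0.1115698 ,  1.32671947]), 'moment': array([0.02882862, 0.02660421, 0.02335225]), 'finger_gap': 0.9940936287294959}
{'fx': 313.852422675573, 'fy': 313.852422675573, 'cx': 258.52155273443935, 'cy': 194.441473759352, 'tool_from_camera': array([[ 7.23856394e-04, -9.61997627e-01, -2.73056846e-01,
         7.23454134e-02],
       [ 9.99999541e-01,  5.24855570e-04,  8.01833948e-04,
        -2.61191626e-0
[... 682 characters left out ...]
cene beaker_center [([0.443, -0.004, 0.024], 0.84), ([0.42, 0.309, 0.043], 0.43)]
side bottle_10_center [([0.427, -0.087, 0.029], 0.79), ([0.683, 0.264, -0.003], 0.52), ([0.663, 0.133, 0.043], 0.41)]
side bottle_30_center [([0.419, 0.304, 0.039], 0.65)]
side bottle_100_center [([0.444, -0.332, 0.049], 0.58), ([0.427, -0.086, 0.028], 0.2)]
side bottle_250_center [([0.438, 0.101, 0.067], 0.95), ([0.519, 0.341, 0.066], 0.93), ([0.346, 0.03, 0.068], 0.76)]
side pad_1 [([0.646, 0.044, 0.04], 0.71), ([0.631, -0.046, 0.043], 0.67), ([0.619, -0.135, 0.04], 0.66), ([0.663, 0.133, 0.046], 0.62)]
side staining_tray [([0.684, 0.262, 0.001], 0.71)]
side beaker_center [([0.452, -0.009, 0.027], 0.78)]
0.85
```

```bash
python3 -c "
import cv2
a=[cv2.imread(f'pics/{c}0.png') for c in ['scene','side','wrist']]
print(a[0].shape)
for n,i in zip('ab',a[:2]): cv2.imwrite(f'pics/{n}0.png',cv2.resize(i,(800,600)))"
```

```text
(384, 512, 3)
```

View pics/a0.png

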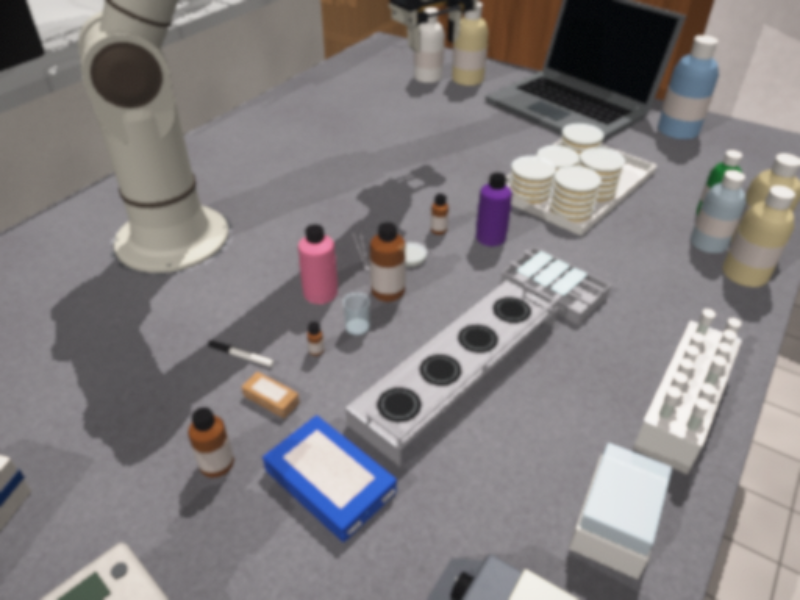

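View pics/b0.png

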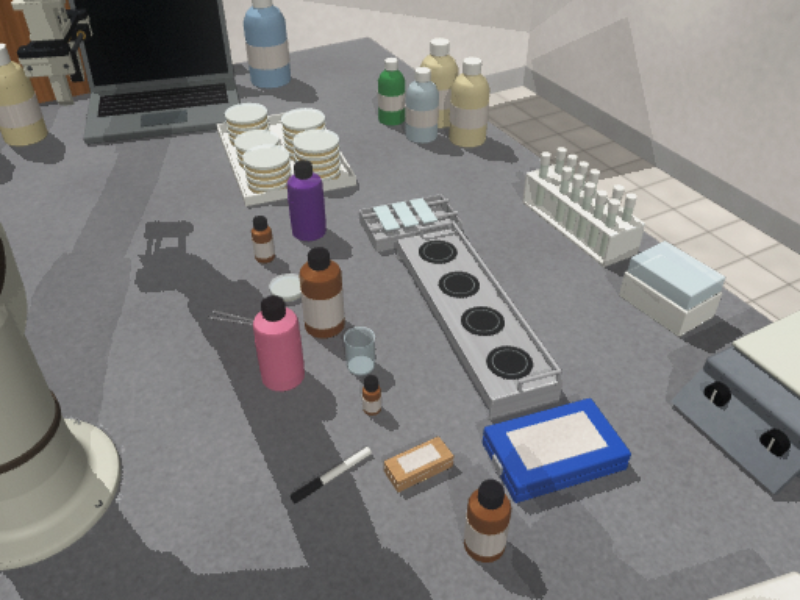

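View pics/wrist0.png

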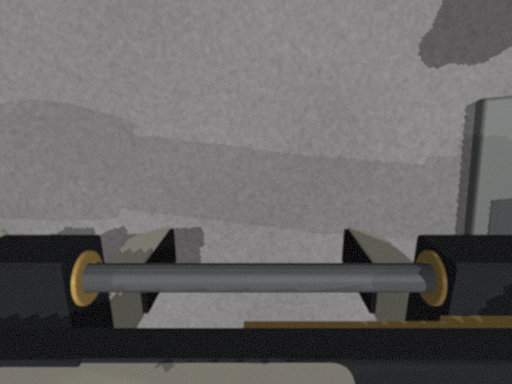

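The scene view shows the tray (about 555,285) at the rack's +y end and the blue box (330,475) at its -y end. The amber bottles are at (440,215) 30 ml, (388,262) 250 ml, (315,340) 10 ml and (210,442) 100 ml. Pink (318,265) and purple (493,210) are decoys. I'll overlay the estimates to check them.

```bash
cat > ov.py <<'E'
from h import *
B={'10':(.426,-.0855,.058,.009),'30':(.4205,.306,.080,.011),'100':(.443,-.3285,.106,.013),'250':(.4385,.101,.138,.015)}
FR={'10':.0125,'30':.017,'100':.0235,'250':.0305}
PC=np.array([.638,-.001]);d=np.array([.182,.983]);P={i+1:PC+d*o for i,o in enumerate([.135,.045,-.045,-.135])}
def circ(im,m,c,r,S,col):
    a=np.linspace(0,2*np.pi,40);X=np.c_[c[0]+r*np.cos(a),c[1]+r*np.sin(a),np.full(40,c[2])]
    q=X@np.array(m['R']).T+np.array(m['t']);u=np.c_[m['fx']*q[:,0]/q[:,2]+m['cx'],m['fy']*q[:,1]/q[:,2]+m['cy']]*S
    cv2.polylines(im,[u.astype(np.int32)],True,col,1)
if __name__=='__main__':
  for c in ['scene','side']:
    m=camera_model(c);S=4
    im=cv2.resize(cv2.imread(f'pics/{c}0.png'),None,fx=S,fy=S,interpolation=cv2.INTER_CUBIC)
    for k,(x,y,h,r) in B.items(): circ(im,m,(x,y,h),r,S,(0,255,0));circ(im,m,(x,y,0),FR[k],S,(0,255,0))
    for k,p in P.items(): circ(im,m,(*p,.0415),.032,S,(0,255,255))
    x0,y0=[(440,480),(900,560)][c=='side']
    if c=='scene': cr=im[480:1290,440:1500]
    else: cr=im[540:1540,880:1580+140]
    f=min(800/cr.shape[1],600/cr.shape[0]);cv2.imwrite(f'pics/ov_{c}.png',cv2.resize(cr,None,fx=f,fy=f,interpolation=cv2.INTER_AREA))
E
python3 ov.py
```

```text
(no output)
```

View pics/ov_scene.png

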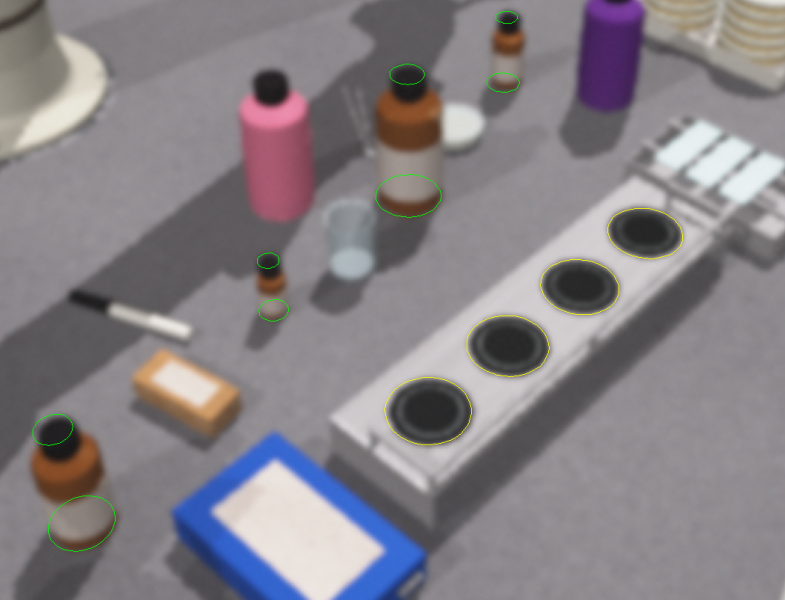

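View pics/ov_side.png

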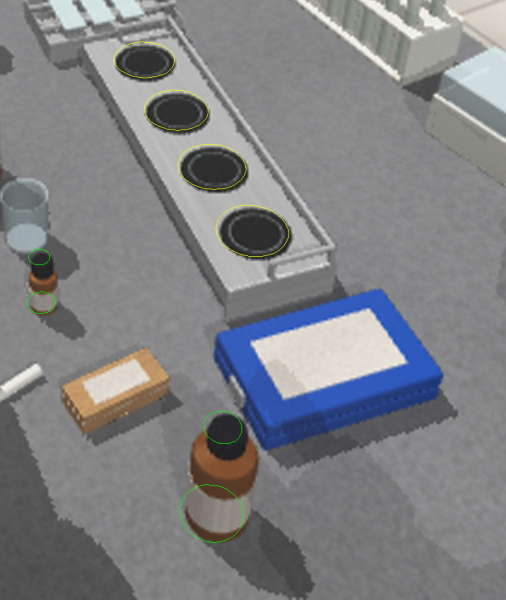

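```bash
cat > cap.py <<'E'
from ov import *
from scipy.optimize import least_squares
H={'10':.014,'30':.016,'100':.018,'250':.020}
def proj(m,X):
    q=np.array(m['R'])@np.array(X)+np.array(m['t']);return np.array([m['fx']*q[0]/q[2]+m['cx'],m['fy']*q[1]/q[2]+m['cy']])
def hull(m,x,y,z0,z1,r,shape,S=4):
    a=np.linspace(0,2*np.pi,48)
    pts=np.array([proj(m,(x+r*np.cos(t),y+r*np.sin(t),z)) for z in (z0,z1) for t in a])*S
    im=np.zeros((shape[0]*S,shape[1]*S),np.uint8);cv2.fillConvexPoly(im,cv2.convexHull(pts.astype(np.int32)),255)
    M=cv2.moments(im,True);return np.array([M['m10'],M['m01']])/M['m00']/S
def locate(imgs,B,z=0):
  for k,(x,y,h,r) in B.items():
    obs={}
    for c,im in imgs.items():
        m=camera_model(c);g=im.max(axis=2)
        p=hull(m,x,y,z+h-H[k],z+h,r,g.shape)
        mask=(g<55).astype(np.uint8)
        n,l,st,ce=cv2.connectedComponentsWithStats(mask)
        j=1+np.argmin(np.linalg.norm(ce[1:]-p,axis=1)+ (st[1:,4]<10)*50)
        obs[c]=ce[j]; print(k,c,'pred',p.round(1),'obs',ce[j].round(1),'area',st[j,4])
    f=lambda q:np.concatenate([hull(camera_model(c),q[0],q[1],z+h-H[k],z+h,r,(384,512))-obs[c] for c in obs])
    # linear correction by numerical jac
    q=np.array([x,y])
    for _ in range(2):
        J=np.c_[(f(q+[.004,0])-f(q-[.004,0])),(f(q+[0,.004])-f(q-[0,.004]))]/.008
        q=q-np.linalg.lstsq(J,f(q),rcond=None)[0]
    print(k,q.round(4),'res px',f(q).round(1))
if __name__=='__main__':
    locate({c:cv2.imread(f'pics/{c}0.png') for c in ['scene','side']},B)
E
python3 cap.py
```

```text
10 scene pred [200.6 209.9] obs [200.5 209.6] area 33
10 side pred [236.3 243.9] obs [237.  244.9] area 81
10 [ 0.4262 -0.0871] res px [-0.2  0.7 -0.3 -0.5]
30 scene pred [280.8 128. ] obs [281.5 127.6] area 31
30 side pred [165.2 142.1] obs [166.  142.6] area 65
30 [0.4221 0.306 ] res px [-0.3  0.6 -0.1 -0.6]
100 scene pred [128.5 267.8] obs [129.6 268. ] area 134
100 side pred [312.  315.5] obs [313.8 316.1] area 254
100 [ 0.4455 -0.3295] res px [-0.5  0.6 -0.3 -0.8]
250 scene pred [247.4 148.2] obs [247.5 148. ] area 104
250 side pred [202.2 164.4] obs [203.6 165.4] area 170
250 [0.44   0.0986] res px [-0.2  0.9 -0.3 -0.6]
```

```bash
cat > mv.py <<'E'
import sys
from h import *
# args: groups x,y,z[,yaw_of_tool_y_deg]; deltas all from current pose
s=readout.state();R=s['tool_rot'];p=s['tool_pos']
yaw=np.degrees(np.arctan2(R[1,1],R[0,1]))
print('t',s['t'],'pos',p.round(4),'yawY',yaw.round(1),'gap',round(s['finger_gap'],3),'F',s['contact_force'].round(1),'q7',s['joint_pos'][6].round(2))
for a in sys.argv[1:]:
    v=[float(i) for i in a.split(',')]
    d=R.T@(np.array(v[:3])-p)
    dy=(v[3]-yaw+180)%360-180 if len(v)>3 else 0
    # tool z down => positive tool turn = negative world yaw
    print(a,'shift',(d/.6).round(4).tolist(),'turn',round(-dy/180,4),'dist',np.linalg.norm(d).round(3))
E
python3 mv.py .422,.306,.25 .422,.306,.084
```

```text
t 0.85 pos [0.2178 0.6124 0.2488] yawY 70.4 gap 0.998 F [ 0.  -0.6  0.2] q7 -0.21
.422,.306,.25 shift [-0.4918, -0.3671, -0.0021] turn 0.0 dist 0.368
.422,.306,.084 shift [-0.4918, -0.3671, 0.2746] turn 0.0 dist 0.403
```

>>> jog_arm:
  steps:
    - [[-0.492,-0.367,0.0],0,0]
    - [[-0.492,-0.367,0.0],0,0]
    - [[-0.492,-0.367,0.0],0,0]
    - [[-0.492,-0.367,0.0],0,0]
    - [[-0.492,-0.367,0.0],0,0]
    - [[-0.492,-0.367,0.0],0,0]
    - [[-0.492,-0.367,0.0],0,0]
    - [[-0.492,-0.367,0.0],0,0]
    - [[-0.492,-0.367,0.0],0,0]
    - [[-0.492,-0.367,0.0],0,0]
  newtons: 30

```text
t: 1.85
tool_pos: [0.422, 0.3064, 0.2489]
tool_rot: [[-0.942, 0.336, -0.0], [0.336, 0.942, 0.001], [0.0, 0.001, -1.0]]
contact_force: [-0.5, -0.0, 0.2]
finger_gap: 1.003
```

```bash
python3 - <<'E'
from h import *
im=grab_frame('wrist');cv2.imwrite('pics/w1.png',im)
for n in ['bottle_30_center']:
    print(n,[(np.round(w('wrist',d['at']),3).tolist(),round(d['p'],2)) for d in nets.pinpoint('wrist',n)])
E
python3 mv.py .422,.306,.25 .422,.306,.084
```

```text
bottle_30_center [([0.427, 0.312, 0.04], 0.66)]
t 1.95 pos [0.4211 0.3077 0.2489] yawY 70.6 gap 0.999 F [-0.1  0.6  0.6] q7 0.46
.422,.306,.25 shift [-0.0024, -0.0022, -0.0019] turn 0.0 dist 0.002
.422,.306,.084 shift [-0.0026, -0.0024, 0.2748] turn 0.0 dist 0.165
```

View pics/w1.png

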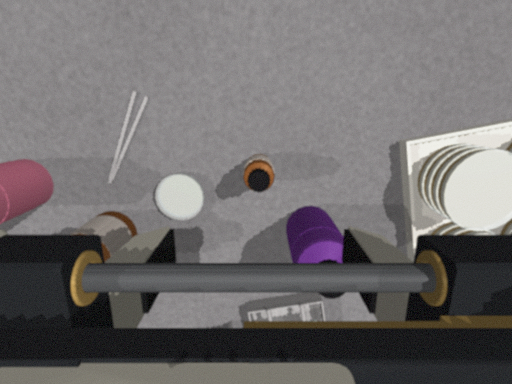

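```bash
cat > wc.py <<'E'
import sys
from h import *
# wc.py picfile u v z : ray at height z
s=readout.state();m=camera_model('wrist');u,v,z=map(float,sys.argv[1:4])
T=np.array(m['tool_from_camera']);d=T[:3,:3]@np.array([(u-m['cx'])/m['fx'],(v-m['cy'])/m['fy'],1]);
R=np.array(s['tool_rot']);D=R@d;O=R@T[:3,3]+s['tool_pos'];print((O+D*(z-O[2])/D[2]).round(4))
E
python3 wc.py 259 180 .08
```

```text
[0.4205 0.3085 0.08  ]
```

>>> jog_arm:
  steps:
    - [[0,0.001,0.06],0,0]
    - [[0,0.001,0.12],0,0]
    - [[0,0.001,0.18],0,0]
    - [[0,0.001,0.23],0,0]
    - [[0,0.001,0.26],0,0]
    - [[0,0.001,0.275],0,0]
    - [[0,0.001,0.275],0,0]
    - [[0,0.001,0.275],0,1]
    - [[0,0.001,0.275],0,1]
    - [[0,0.001,0.275],0,1]
  newtons: 30

```text
t: 2.95
tool_pos: [0.423, 0.3072, 0.0849]
tool_rot: [[-0.942, 0.335, 0.002], [0.335, 0.942, 0.001], [-0.001, 0.002, -1.0]]
contact_force: [0.0, -0.4, 0.3]
finger_gap: 0.786
```

>>> jog_arm:
  steps:
    - [[0,0,0],0,1]
    - [[0,0,0],0,1]
    - [[0,0,0],0,1]
    - [[0,0,0],0,1]
    - [[0,0,0],0,1]
    - [[0,0,0],0,1]

```text
t: 3.55
tool_pos: [0.4224, 0.3066, 0.0837]
tool_rot: [[-0.942, 0.335, -0.0], [0.335, 0.942, 0.0], [0.0, 0.0, -1.0]]
contact_force: [-0.7, -0.8, -0.2]
finger_gap: 0.27
```

>>> jog_arm:
  steps:
    - [[0,0,0],0,1]
    - [[0,0,0],0,1]
    - [[0,0,-0.02],0,1]
    - [[0,0,-0.06],0,1]
    - [[0,0,-0.11],0,1]
    - [[0,0,-0.16],0,1]
    - [[0,0,-0.2],0,1]
    - [[0,0,-0.22],0,1]
    - [[0,0,-0.22],0,1]
    - [[0,0,-0.22],0,1]

```text
t: 4.55
tool_pos: [0.422, 0.3062, 0.2152]
tool_rot: [[-0.942, 0.335, -0.001], [0.335, 0.942, -0.001], [0.0, -0.001, -1.0]]
contact_force: [0.3, -1.1, -0.0]
finger_gap: 0.231
```

```bash
python3 - <<'E'
from h import *
im=grab_frame('side');cv2.imwrite('pics/s2.png',cv2.resize(im[60:260,60:330],(800,592)))
E
python3 mv.py .6462,.0432,.225,-10.5 .6462,.0432,.127,-10.5
```

```text
t 4.6 pos [0.4217 0.3059 0.2145] yawY 70.4 gap 0.233 F [-0.8 -0.4 -0.4] q7 0.45
.6462,.0432,.225,-10.5 shift [-0.4993, -0.2872, -0.0175] turn 0.4496 dist 0.346
.6462,.0432,.127,-10.5 shift [-0.4995, -0.2869, 0.1458] turn 0.4496 dist 0.357
```

View pics/s2.png

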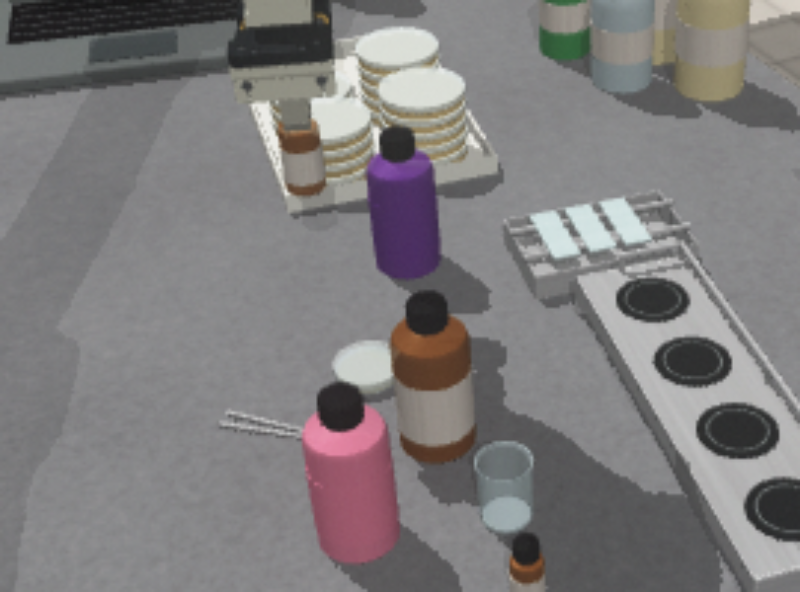

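The side view shows the 30 ml bottle lifted and upright, at (303,160) in the crop.

>>> jog_arm:
  steps:
    - [[-0.02,-0.012,-0.017],0.02,1]
    - [[-0.07,-0.04,-0.017],0.06,1]
    - [[-0.13,-0.075,-0.017],0.105,1]
    - [[-0.19,-0.109,-0.017],0.15,1]
    - [[-0.25,-0.144,-0.017],0.195,1]
    - [[-0.31,-0.178,-0.017],0.24,1]
    - [[-0.37,-0.213,-0.017],0.285,1]
    - [[-0.43,-0.247,-0.017],0.33,1]
    - [[-0.48,-0.276,-0.017],0.375,1]
    - [[-0.5,-0.287,-0.017],0.42,1]

```text
t: 5.6
tool_pos: [0.649, 0.0372, 0.2252]
tool_rot: [[0.105, 0.994, -0.0], [0.994, -0.105, -0.003], [-0.003, -0.0, -1.0]]
contact_force: [0.7, -0.5, -1.3]
finger_gap: 0.231
```

>>> jog_arm:
  steps:
    - [[0,0,0],0.03,1]
    - [[0,0,0],0.03,1]
    - [[0,0,0],0.03,1]
    - [[0,0,0],0.03,1]

```text
t: 6.0
tool_pos: [0.6469, 0.0441, 0.2257]
tool_rot: [[0.182, 0.983, -0.001], [0.983, -0.182, 0.0], [-0.0, -0.001, -1.0]]
contact_force: [-0.2, 0.3, 0.3]
finger_gap: 0.231
```

```bash
python3 - <<'E'
from h import *
im=grab_frame('scene');cv2.imwrite('pics/s3.png',cv2.resize(im[80:300,150:450],(800,586)))
E
python3 mv.py .6462,.0432,.127,-10.5
```

```text
t 6.05 pos [0.647  0.0442 0.2258] yawY -10.5 gap 0.232 F [-0.3 -1.2  0.3] q7 -0.26
.6462,.0432,.127,-10.5 shift [-0.0018, -0.001, 0.1647] turn 0.0001 dist 0.099
```

View pics/s3.png

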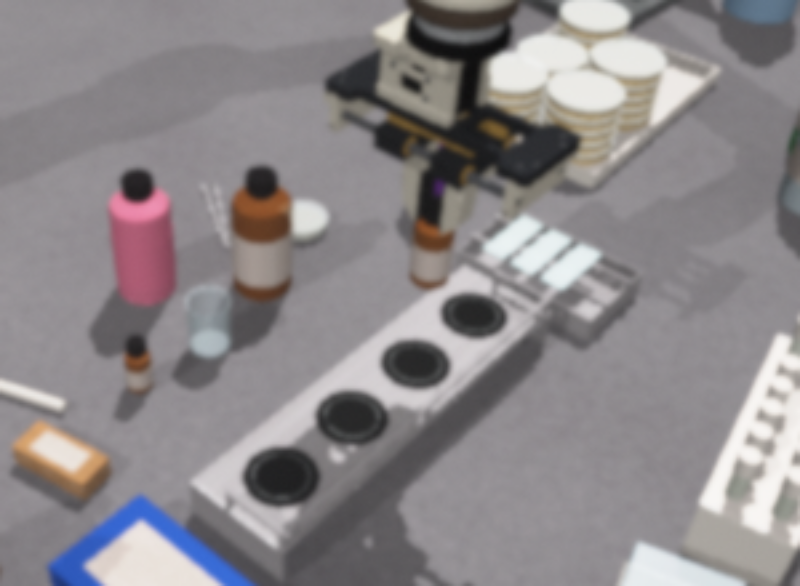

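>>> jog_arm:
  steps:
    - [[-0.001,0,0.03],0,1]
    - [[-0.001,0,0.07],0,1]
    - [[-0.001,0,0.11],0,1]
    - [[-0.001,0,0.14],0,1]
    - [[-0.001,0,0.155],0,1]
    - [[-0.001,0,0.163],0,1]
    - [[-0.001,0,0.167],0,1]
    - [[-0.001,0,0.167],0,1]
    - [[-0.001,0,0.167],0,1]

```text
t: 6.95
tool_pos: [0.6479, 0.0433, 0.1267]
tool_rot: [[0.184, 0.983, 0.002], [0.983, -0.184, 0.0], [0.0, 0.002, -1.0]]
contact_force: [1.0, -0.0, -0.8]
finger_gap: 0.228
```

```bash
python3 - <<'E'
from h import *
im=grab_frame('side');cv2.imwrite('pics/s4.png',cv2.resize(im[100:280,220:400],(600,600)))
E
python3 mv.py .6462,.0432,.127,-10.5
```

```text
t 7.0 pos [0.6478 0.0433 0.1267] yawY -10.6 gap 0.232 F [ 0.1  0.8 -1.3] q7 -0.25
.6462,.0432,.127,-10.5 shift [-0.0007, -0.0026, -0.0005] turn -0.0004 dist 0.002
```

View pics/s4.png

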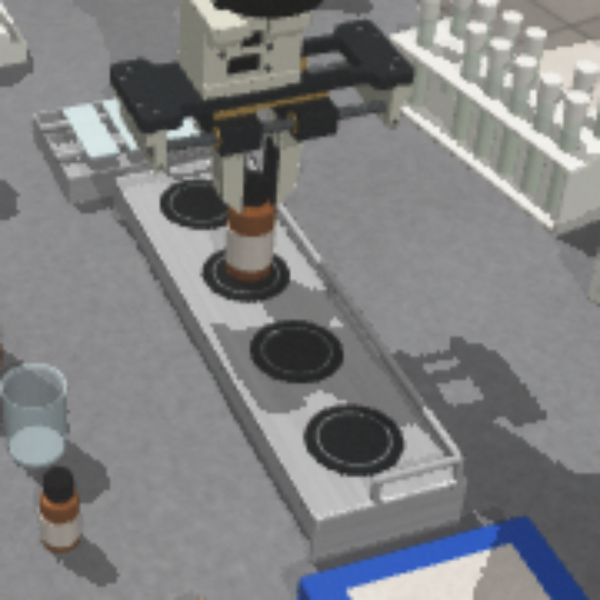

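>>> jog_arm:
  steps:
    - [[0,0,0.0015],0,1]
    - [[0,0,0.003],0,1]
    - [[0,0,0.003],0,1]

```text
t: 7.3
tool_pos: [0.6478, 0.0433, 0.1252]
tool_rot: [[0.184, 0.983, 0.001], [0.983, -0.184, 0.0], [0.001, 0.001, -1.0]]
contact_force: [-1.5, 0.0, 5.7]
finger_gap: 0.231
```

```bash
python3 mv.py .4262,-.087,.25,-10.5
```

```text
t 7.3 pos [0.6478 0.0433 0.1252] yawY -10.6 gap 0.231 F [-1.5  0.   5.7] q7 -0.25
.4262,-.087,.25,-10.5 shift [-0.2812, -0.3229, -0.2086] turn -0.0005 dist 0.286
```

Contact shows +5.7 N upward, so the bottle is on the pad. Opening and rising.

>>> jog_arm:
  steps:
    - [[0,0,0],0,0]
    - [[0,0,0],0,0]
    - [[0,0,0],0,0]
    - [[0,0,0],0,0]
    - [[0,0,0],0,0]
    - [[0,0,-0.05],0,0]
    - [[0,0,-0.13],0,0]
    - [[0,0,-0.21],0,0]
    - [[0,0,-0.21],0,0]
    - [[0,0,-0.21],0,0]

```text
t: 8.3
tool_pos: [0.6482, 0.0433, 0.2518]
tool_rot: [[0.184, 0.983, 0.004], [0.983, -0.184, 0.001], [0.001, 0.004, -1.0]]
contact_force: [-0.0, -0.3, -0.8]
finger_gap: 0.994
```

```bash
python3 mv.py .4262,-.087,.25,-10.5; python3 - <<'E'
from h import *
im=grab_frame('side');cv2.imwrite('pics/s5.png',cv2.resize(im[100:280,220:400],(600,600)))
for n in ['bottle_30_center']:
  for c in ['side']: print(n,[(np.round(w(c,d['at']),3).tolist(),round(d['p'],2)) for d in nets.pinpoint(c,n)])
E
```

```text
t 8.3 pos [0.6482 0.0433 0.2518] yawY -10.6 gap 0.994 F [-0.  -0.3 -0.8] q7 -0.26
.4262,-.087,.25,-10.5 shift [-0.2814, -0.3238, 0.0016] turn -0.0005 dist 0.257
bottle_30_center [([0.646, 0.04, 0.08], 0.73)]
```

View pics/s5.png

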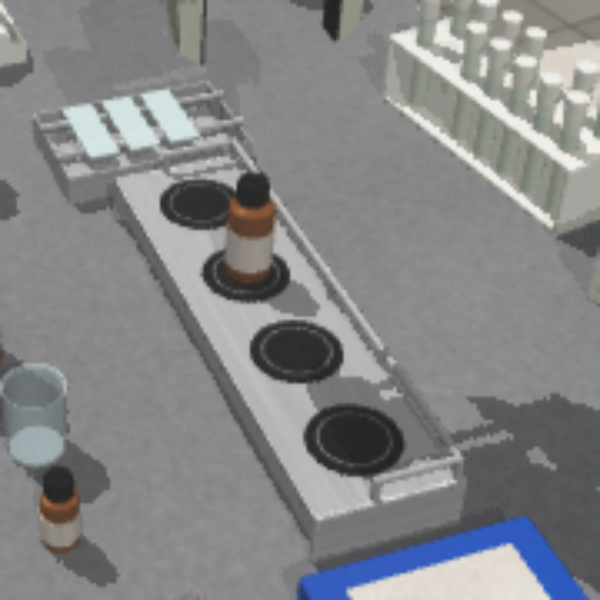

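The 30 ml bottle stands centred on pad 2. Next is the 10 ml.

>>> jog_arm:
  steps:
    - [[-0.28,-0.323,0.0],0,0]
    - [[-0.28,-0.323,0.0],0,0]
    - [[-0.28,-0.323,0.0],0,0]
    - [[-0.28,-0.323,0.0],0,0]
    - [[-0.28,-0.323,0.0],0,0]
    - [[-0.28,-0.323,0.0],0,0]
    - [[-0.28,-0.323,0.0],0,0]
    - [[-0.28,-0.323,0.0],0,0]
    - [[-0.28,-0.323,0.0],0,0]

```text
t: 9.3
tool_pos: [0.427, -0.0854, 0.2496]
tool_rot: [[0.182, 0.983, -0.0], [0.983, -0.182, 0.0], [0.0, -0.0, -1.0]]
contact_force: [-0.3, -0.8, 0.2]
finger_gap: 0.999
```

```bash
python3 mv.py .4262,-.087,.064,-10.5; python3 - <<'E'
from h import *
im=grab_frame('wrist');cv2.imwrite('pics/w6.png',im)
g=im.max(axis=2);print(g[100:232].min())
E
```

```text
t 9.3 pos [ 0.427  -0.0854  0.2496] yawY -10.5 gap 0.999 F [-0.3 -0.8  0.2] q7 -0.03
.4262,-.087,.064,-10.5 shift [-0.0029, -0.0008, 0.3093] turn 0.0002 dist 0.186
11
```

View pics/w6.png

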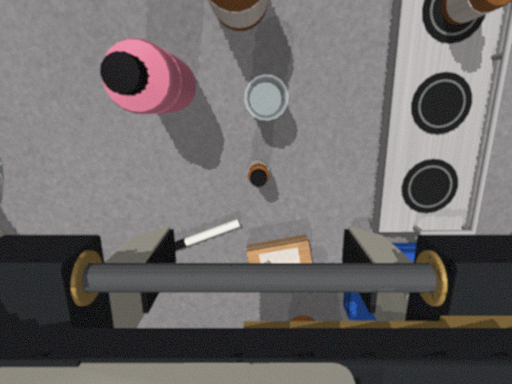

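```bash
python3 wc.py 259 178 .056; python3 wc.py 431 185 .0415;python3 wc.py 441 102 .0415
```

```text
[ 0.4283 -0.0876  0.056 ]
[ 0.6177 -0.1341  0.0415]
[ 0.6311 -0.0449  0.0415]
```

>>> jog_arm:
  steps:
    - [[-0.003,0.001,0.07],0,0.4]
    - [[-0.003,0.001,0.14],0,0.4]
    - [[-0.003,0.001,0.2],0,0.4]
    - [[-0.003,0.001,0.25],0,0.4]
    - [[-0.003,0.001,0.29],0,0.4]
    - [[-0.003,0.001,0.309],0,0.4]
    - [[-0.003,0.001,0.309],0,0.4]
    - [[-0.003,0.001,0.309],0,1]
    - [[-0.003,0.001,0.309],0,1]
    - [[-0.003,0.001,0.309],0,1]
  newtons: 20

```text
t: 10.35
tool_pos: [0.4271, -0.0883, 0.0656]
tool_rot: [[0.184, 0.983, 0.002], [0.983, -0.184, -0.0], [0.0, 0.002, -1.0]]
contact_force: [0.0, -0.6, 0.4]
finger_gap: 0.386
```

>>> jog_arm:
  steps:
    - [[0,0,0],0,1]
    - [[0,0,0],0,1]
    - [[0,0,0],0,1]
    - [[0,0,0],0,1]
    - [[0,0,0],0,1]

```text
t: 10.85
tool_pos: [0.4264, -0.0883, 0.0649]
tool_rot: [[0.184, 0.983, 0.001], [0.983, -0.184, 0.0], [0.0, 0.001, -1.0]]
contact_force: [-0.5, 0.1, 6.0]
finger_gap: 0.186
```

>>> jog_arm:
  steps:
    - [[0,0,-0.01],0,1]
    - [[0,0,-0.05],0,1]
    - [[0,0,-0.1],0,1]
    - [[0,0,-0.15],0,1]
    - [[0,0,-0.2],0,1]
    - [[0,0,-0.245],0,1]
    - [[0,0,-0.265],0,1]
    - [[0,0,-0.265],0,1]
    - [[0,0,-0.265],0,1]

```text
t: 11.75
tool_pos: [0.4255, -0.0881, 0.2226]
tool_rot: [[0.184, 0.983, -0.001], [0.983, -0.184, 0.0], [-0.0, -0.001, -1.0]]
contact_force: [-0.2, 1.0, -0.7]
finger_gap: 0.182
```

```bash
python3 mv.py .6626,.1317,.224,-10.5;  python3 - <<'E'
from h import *
im=grab_frame('side');cv2.imwrite('pics/s7.png',cv2.resize(im[100:280,170:350],(600,600)))
E
```

```text
t 11.75 pos [ 0.4255 -0.0881  0.2226] yawY -10.6 gap 0.182 F [-0.2  1.  -0.7] q7 -0.02
.6626,.1317,.224,-10.5 shift [0.4326, 0.3212, -0.0026] turn -0.0004 dist 0.323
```

View pics/s7.png

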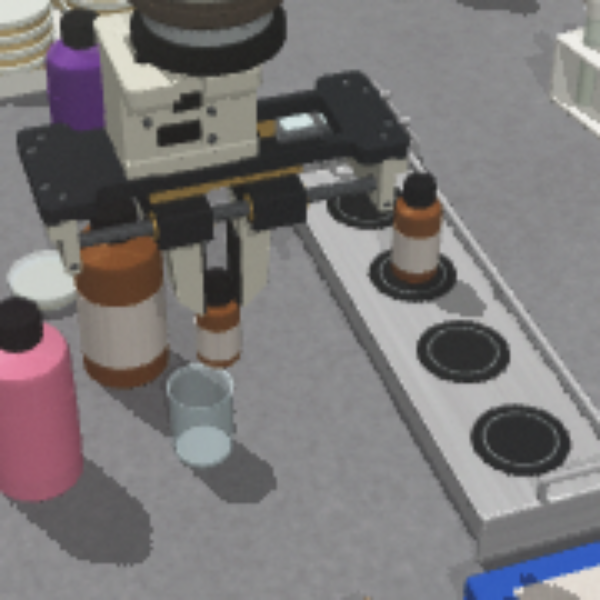

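>>> jog_arm:
  steps:
    - [[0.02,0.015,0],0,1]
    - [[0.07,0.052,0],0,1]
    - [[0.13,0.097,0],0,1]
    - [[0.19,0.141,0],0,1]
    - [[0.25,0.186,0],0,1]
    - [[0.31,0.23,0],0,1]
    - [[0.37,0.275,0],0,1]
    - [[0.415,0.308,0],0,1]
    - [[0.433,0.322,0],0,1]
    - [[0.433,0.322,0],0,1]

```text
t: 12.8
tool_pos: [0.6641, 0.1357, 0.2207]
tool_rot: [[0.18, 0.984, -0.003], [0.984, -0.18, 0.001], [0.001, -0.003, -1.0]]
contact_force: [-0.2, -0.5, -0.7]
finger_gap: 0.185
```

```bash
python3 mv.py .6632,.1317,.1065,-10.5
```

```text
t 12.8 pos [0.6641 0.1357 0.2207] yawY -10.4 gap 0.185 F [-0.2 -0.5 -0.7] q7 -0.4
.6632,.1317,.1065,-10.5 shift [-0.007, 0.0002, 0.1903] turn 0.0008 dist 0.114
```

>>> jog_arm:
  steps:
    - [[0,0,0],0,1]
    - [[0,0,0],0,1]
    - [[0,0,0],0,1]

```text
t: 13.1
tool_pos: [0.6632, 0.1305, 0.2234]
tool_rot: [[0.185, 0.983, -0.0], [0.983, -0.185, -0.0], [-0.0, -0.0, -1.0]]
contact_force: [0.1, -0.2, -0.6]
finger_gap: 0.189
```

```bash
python3 mv.py .6632,.1317,.1065,-10.5
```

```text
t 13.1 pos [0.6632 0.1305 0.2234] yawY -10.7 gap 0.189 F [ 0.1 -0.2 -0.6] q7 -0.4
.6632,.1317,.1065,-10.5 shift [0.0021, -0.0004, 0.1949] turn -0.001 dist 0.117
```

>>> jog_arm:
  steps:
    - [[0.001,0,0.03],0,1]
    - [[0.001,0,0.08],0,1]
    - [[0.001,0,0.13],0,1]
    - [[0.001,0,0.165],0,1]
    - [[0.001,0,0.183],0,1]
    - [[0.001,0,0.19],0,1]
    - [[0.001,0,0.194],0,1]
    - [[0.001,0,0.196],0,1]
    - [[0.001,0,0.196],0,1]

```text
t: 14.0
tool_pos: [0.6645, 0.1324, 0.107]
tool_rot: [[0.184, 0.983, 0.002], [0.983, -0.184, 0.0], [0.001, 0.002, -1.0]]
contact_force: [0.2, -0.1, 0.0]
finger_gap: 0.182
```

```bash
python3 mv.py .6632,.1317,.1065,-10.5;  python3 - <<'E'
from h import *
im=grab_frame('side');cv2.imwrite('pics/s8.png',cv2.resize(im[100:280,220:400],(600,600)))
E
```

```text
t 14.0 pos [0.6645 0.1324 0.107 ] yawY -10.6 gap 0.182 F [ 0.2 -0.1  0. ] q7 -0.39
.6632,.1317,.1065,-10.5 shift [-0.0015, -0.002, 0.0009] turn -0.0005 dist 0.002
```

View pics/s8.png

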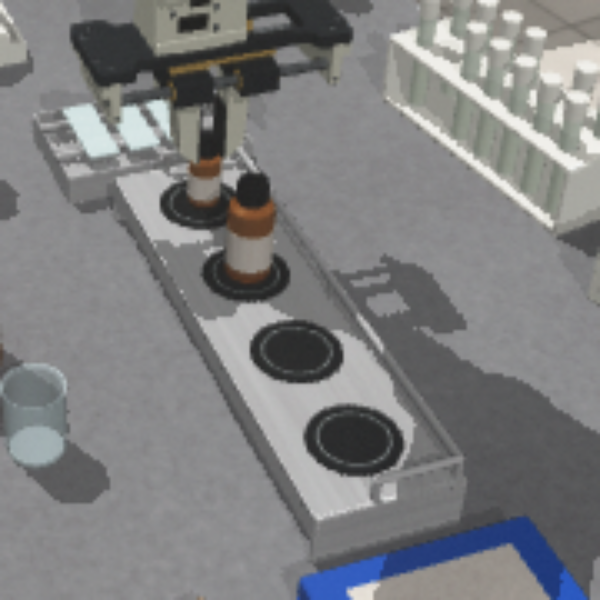

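The 10 ml bottle is just above pad 1, at (203,200). I'll creep down until there is contact.

>>> jog_arm:
  steps:
    - [[0,0,0.001],0,1]
    - [[0,0,0.002],0,1]
    - [[0,0,0.003],0,1]
    - [[0,0,0.003],0,1]

```text
t: 14.45
tool_pos: [0.6648, 0.1326, 0.1065]
tool_rot: [[0.184, 0.983, 0.002], [0.983, -0.184, 0.001], [0.001, 0.002, -1.0]]
contact_force: [-2.6, -1.4, 9.4]
finger_gap: 0.187
```

Contact is made. Releasing and rising.

>>> jog_arm:
  steps:
    - [[0,0,-0.001],0,0.3]
    - [[0,0,-0.001],0,0.3]
    - [[0,0,-0.001],0,0.3]
    - [[0,0,-0.001],0,0.3]
    - [[0,0,-0.001],0,0]
    - [[0,0,-0.06],0,0]
    - [[0,0,-0.14],0,0]
    - [[0,0,-0.22],0,0]
    - [[0,0,-0.27],0,0]
    - [[0,0,-0.27],0,0]

```text
t: 15.45
tool_pos: [0.667, 0.1328, 0.2727]
tool_rot: [[0.184, 0.983, 0.01], [0.983, -0.184, 0.002], [0.004, 0.01, -1.0]]
contact_force: [0.2, 0.2, 0.2]
finger_gap: 0.984
```

```bash
python3 mv.py .4455,-.3295,.268,-10.5 .44,.0986,.268;  python3 - <<'E'
from h import *
im=grab_frame('side');cv2.imwrite('pics/s9.png',cv2.resize(im[100:280,220:400],(600,600)))
E
```

```text
t 15.45 pos [0.667  0.1328 0.2727] yawY -10.6 gap 0.984 F [0.2 0.2 0.2] q7 -0.4
.4455,-.3295,.268,-10.5 shift [-0.8253, -0.2213, 0.0021] turn -0.0005 dist 0.513
.44,.0986,.268 shift [-0.1257, -0.3615, 0.0037] turn 0.0 dist 0.23
```

View pics/s9.png

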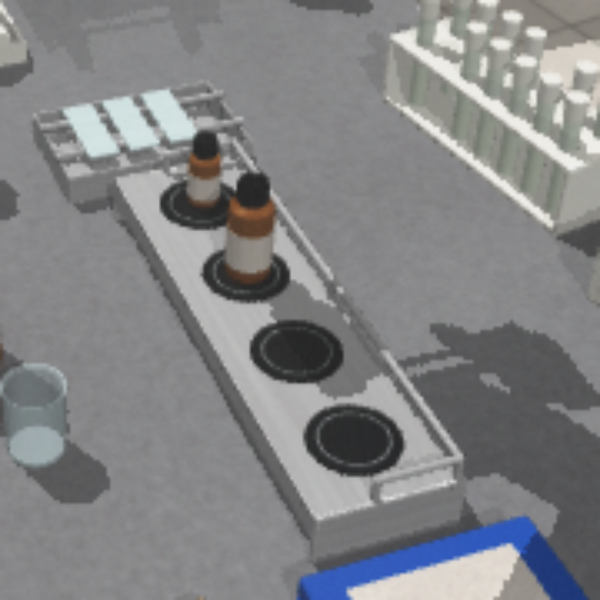

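Both bottles stand on their pads. Next is the 250 ml.

>>> jog_arm:
  steps:
    - [[-0.125,-0.361,0.0],0,0]
    - [[-0.125,-0.361,0.0],0,0]
    - [[-0.125,-0.361,0.0],0,0]
    - [[-0.125,-0.361,0.0],0,0]
    - [[-0.125,-0.361,0.0],0,0]
    - [[-0.125,-0.361,0.0],0,0]
    - [[-0.125,-0.361,0.0],0,0]
    - [[-0.125,-0.361,0.0],0,0]

```text
t: 16.3
tool_pos: [0.4379, 0.0984, 0.2657]
tool_rot: [[0.184, 0.983, -0.0], [0.983, -0.184, -0.0], [-0.0, -0.0, -1.0]]
contact_force: [-0.6, 0.1, -0.6]
finger_gap: 1.004
```

```bash
python3 mv.py .44,.0986,.138,-10.5; python3 - <<'E'
from h import *
im=grab_frame('wrist');cv2.imwrite('pics/w10.png',im)
E
```

```text
t 16.3 pos [0.4379 0.0984 0.2657] yawY -10.6 gap 1.004 F [-0.6  0.1 -0.6] q7 -0.46
.44,.0986,.138,-10.5 shift [0.001, 0.0034, 0.2129] turn -0.0005 dist 0.128
```

View pics/w10.png

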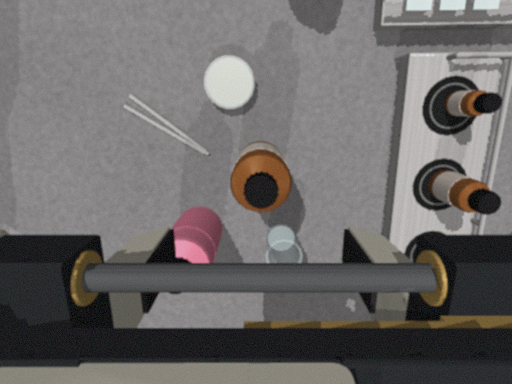

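```bash
python3 wc.py 261 190 .135; python3 mv.py .44,.0986,.138,-10.5
```

```text
[0.4416 0.0993 0.135 ]
t 16.35 pos [0.438  0.0984 0.2657] yawY -10.6 gap 0.999 F [0.5 0.4 0.4] q7 -0.46
.44,.0986,.138,-10.5 shift [0.0009, 0.0032, 0.2128] turn -0.0005 dist 0.128
```

>>> jog_arm:
  steps:
    - [[0.001,0.004,0.06],0,0.3]
    - [[0.001,0.004,0.12],0,0.3]
    - [[0.001,0.004,0.17],0,0.3]
    - [[0.001,0.004,0.2],0,0.3]
    - [[0.001,0.004,0.213],0,0.3]
    - [[0.001,0.004,0.213],0,0.3]
    - [[0.001,0.004,0.213],0,1]
    - [[0.001,0.004,0.213],0,1]
    - [[0.001,0.004,0.213],0,1]
    - [[0.001,0.004,0.213],0,1]
  newtons: 50

```text
t: 17.35
tool_pos: [0.4401, 0.0986, 0.1391]
tool_rot: [[0.184, 0.983, 0.001], [0.983, -0.184, 0.0], [0.001, 0.001, -1.0]]
contact_force: [-0.0, 0.2, 0.1]
finger_gap: 0.404
```

>>> jog_arm:
  steps:
    - [[0,0,0],0,1]
    - [[0,0,0],0,1]
    - [[0,0,0],0,1]
    - [[0,0,0],0,1]
    - [[0,0,0],0,1]

```text
t: 17.85
tool_pos: [0.44, 0.0986, 0.1388]
tool_rot: [[0.184, 0.983, 0.001], [0.983, -0.184, 0.0], [0.0, 0.001, -1.0]]
contact_force: [-0.9, -0.9, 6.0]
finger_gap: 0.313
```

>>> jog_arm:
  steps:
    - [[0,0,-0.005],0,1]
    - [[0,0,-0.02],0,1]
    - [[0,0,-0.05],0,1]
    - [[0,0,-0.09],0,1]
    - [[0,0,-0.13],0,1]
    - [[0,0,-0.17],0,1]
    - [[0,0,-0.21],0,1]
    - [[0,0,-0.235],0,1]
    - [[0,0,-0.24],0,1]
    - [[0,0,-0.24],0,1]

```text
t: 18.85
tool_pos: [0.4394, 0.0984, 0.2824]
tool_rot: [[0.184, 0.983, 0.0], [0.983, -0.184, 0.0], [0.0, 0.0, -1.0]]
contact_force: [-1.0, 0.2, -3.7]
finger_gap: 0.316
```

```bash
python3 mv.py .4523,-.0015,.283 .6145,-.134,.283,-10.5;  python3 - <<'E'
from h import *
im=grab_frame('side');cv2.imwrite('pics/s11.png',cv2.resize(im[60:260,140:340],(600,600)))
E
```

```text
t 18.85 pos [0.4394 0.0984 0.2824] yawY -10.6 gap 0.316 F [-1.   0.2 -3.7] q7 -0.46
.4523,-.0015,.283 shift [-0.1597, 0.0517, -0.001] turn 0.0 dist 0.101
.6145,-.134,.283,-10.5 shift [-0.3272, 0.358, -0.001] turn -0.0004 dist 0.291
```

View pics/s11.png

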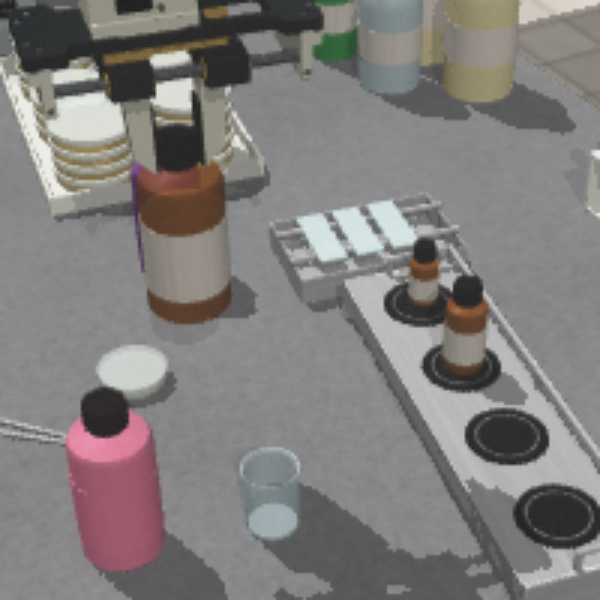

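The 250 ml bottle is held upright, 0.144 m up. Moving to pad 4.

>>> jog_arm:
  steps:
    - [[-0.01,0.011,0],0,1]
    - [[-0.035,0.038,0],0,1]
    - [[-0.07,0.077,0],0,1]
    - [[-0.11,0.12,0],0,1]
    - [[-0.15,0.164,0],0,1]
    - [[-0.19,0.208,0],0,1]
    - [[-0.23,0.252,0],0,1]
    - [[-0.27,0.295,0],0,1]
    - [[-0.3,0.328,0],0,1]
    - [[-0.32,0.35,0],0,1]

```text
t: 19.9
tool_pos: [0.611, -0.1323, 0.2803]
tool_rot: [[0.186, 0.983, -0.003], [0.983, -0.186, -0.002], [-0.002, -0.002, -1.0]]
contact_force: [-0.6, -0.2, -3.4]
finger_gap: 0.318
```

>>> jog_arm:
  steps:
    - [[-0.007,0.008,0],0,1]
    - [[-0.007,0.008,0],0,1]
    - [[-0.007,0.008,0],0,1]
    - [[-0.007,0.008,0],0,1]

```text
t: 20.3
tool_pos: [0.6143, -0.1323, 0.282]
tool_rot: [[0.182, 0.983, -0.001], [0.983, -0.182, 0.001], [0.001, -0.001, -1.0]]
contact_force: [-0.4, 0.3, -3.1]
finger_gap: 0.317
```

```bash
python3 mv.py .6145,-.134,.1805,-10.5
```

```text
t 20.3 pos [ 0.6143 -0.1323  0.282 ] yawY -10.5 gap 0.317 F [-0.4  0.3 -3.1] q7 0.06
.6145,-.134,.1805,-10.5 shift [-0.0028, 0.0011, 0.1692] turn 0.0001 dist 0.102
```

>>> jog_arm:
  steps:
    - [[-0.002,0,0.02],0,1]
    - [[-0.002,0,0.06],0,1]
    - [[-0.002,0,0.1],0,1]
    - [[-0.002,0,0.135],0,1]
    - [[-0.002,0,0.155],0,1]
    - [[-0.002,0,0.163],0,1]
    - [[-0.002,0,0.167],0,1]
    - [[-0.002,0,0.168],0,1]
    - [[-0.002,0,0.168],0,1]

```text
t: 21.2
tool_pos: [0.6152, -0.1352, 0.1825]
tool_rot: [[0.184, 0.983, 0.002], [0.983, -0.184, -0.0], [0.0, 0.002, -1.0]]
contact_force: [0.7, 0.1, -3.0]
finger_gap: 0.318
```

>>> jog_arm:
  steps:
    - [[0,0,0.001],0,1]
    - [[0,0,0.002],0,1]
    - [[0,0,0.002],0,1]

```text
t: 21.5
tool_pos: [0.6146, -0.1351, 0.1805]
tool_rot: [[0.184, 0.983, 0.0], [0.983, -0.184, -0.0], [0.0, 0.0, -1.0]]
contact_force: [-0.3, 1.0, -4.4]
finger_gap: 0.315
```

```bash
python3 - <<'E'
from h import *
im=grab_frame('side');cv2.imwrite('pics/s12.png',cv2.resize(im[100:280,220:400],(600,600)))
E
```

```text
(no output)
```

View pics/s12.png

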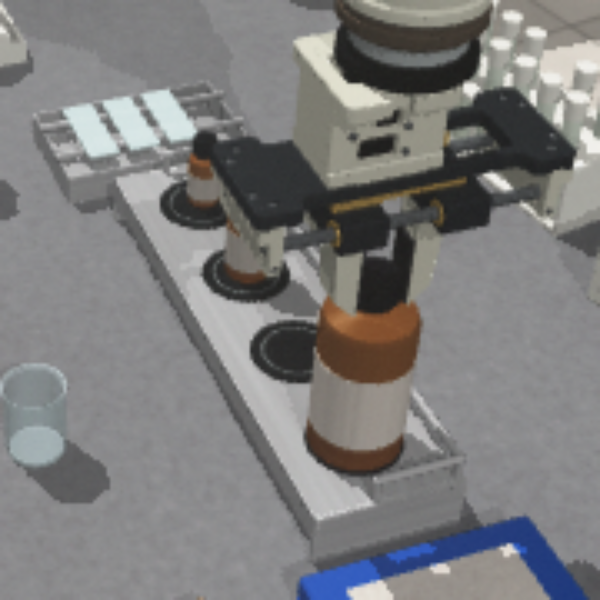

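Aligned, but the bottle's full weight is still on the gripper. I'll creep further down.

>>> jog_arm:
  steps:
    - [[0,0,0.001],0,1]
    - [[0,0,0.002],0,1]
    - [[0,0,0.002],0,1]
    - [[0,0,0.002],0,1]

```text
t: 21.95
tool_pos: [0.6148, -0.1352, 0.1804]
tool_rot: [[0.184, 0.983, 0.001], [0.983, -0.184, 0.0], [0.0, 0.001, -1.0]]
contact_force: [-2.8, 0.5, 4.4]
finger_gap: 0.312
```

>>> jog_arm:
  steps:
    - [[0,0,0],0,0.3]
    - [[0,0,0],0,0.3]
    - [[0,0,0],0,0.3]
    - [[0,0,0],0,0.3]
    - [[0,0,0],0,0.3]
    - [[0,0,-0.04],0,0.3]
    - [[0,0,-0.1],0,0]
    - [[0,0,-0.16],0,0]
    - [[0,0,-0.16],0,0]
    - [[0,0,-0.16],0,0]

```text
t: 22.95
tool_pos: [0.6151, -0.1352, 0.2762]
tool_rot: [[0.184, 0.983, 0.002], [0.983, -0.184, -0.0], [0.0, 0.002, -1.0]]
contact_force: [-0.4, -0.1, -0.4]
finger_gap: 0.977
```

```bash
python3 mv.py .4455,-.3295,.27,-10.5;  python3 - <<'E'
from h import *
im=grab_frame('side');cv2.imwrite('pics/s13.png',cv2.resize(im[100:280,220:400],(600,600)))
E
```

```text
t 22.95 pos [ 0.6151 -0.1352  0.2762] yawY -10.6 gap 0.977 F [-0.4 -0.1 -0.4] q7 0.06
.4455,-.3295,.27,-10.5 shift [-0.3703, -0.2183, 0.0097] turn -0.0005 dist 0.258
```

View pics/s13.png

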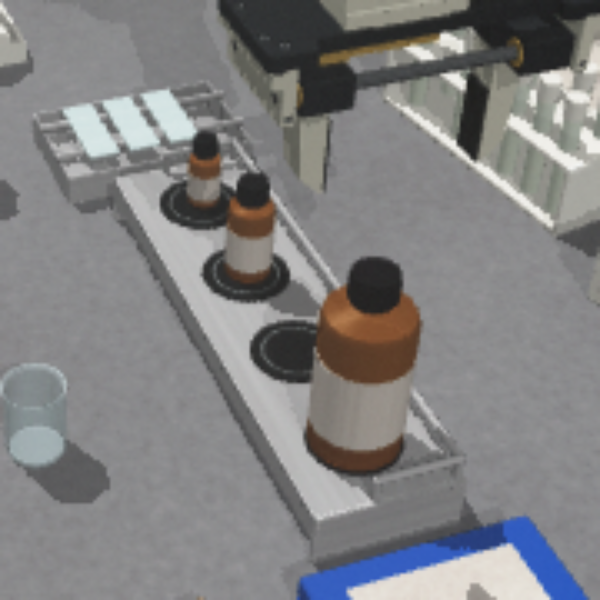

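The 250 ml bottle stands on pad 4. Next is the 100 ml.

>>> jog_arm:
  steps:
    - [[-0.37,-0.218,0.01],0,0]
    - [[-0.37,-0.218,0.01],0,0]
    - [[-0.37,-0.218,0.01],0,0]
    - [[-0.37,-0.218,0.01],0,0]
    - [[-0.37,-0.218,0.01],0,0]
    - [[-0.37,-0.218,0.01],0,0]
    - [[-0.37,-0.218,0.01],0,0]
    - [[-0.37,-0.218,0.01],0,0]
    - [[-0.37,-0.218,0.01],0,0]

```text
t: 23.9
tool_pos: [0.4465, -0.3272, 0.2684]
tool_rot: [[0.18, 0.984, -0.001], [0.984, -0.18, 0.001], [0.001, -0.001, -1.0]]
contact_force: [1.1, 1.0, -0.4]
finger_gap: 0.998
```

```bash
python3 mv.py .4455,-.3295,.108,-10.5; python3 - <<'E'
from h import *
im=grab_frame('wrist');cv2.imwrite('pics/w14.png',im)
E
```

```text
t 23.9 pos [ 0.4465 -0.3272  0.2684] yawY -10.4 gap 0.998 F [ 1.1  1.  -0.4] q7 0.49
.4455,-.3295,.108,-10.5 shift [-0.0045, -0.0008, 0.2673] turn 0.0006 dist 0.16
```

View pics/w14.png

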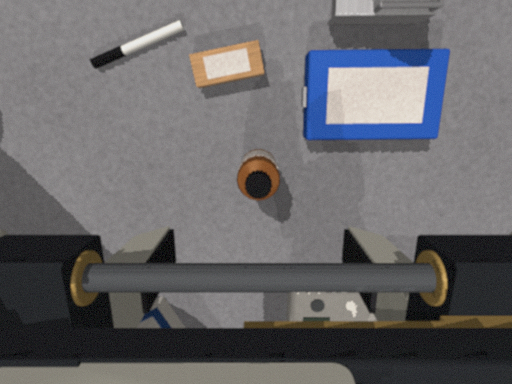

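```bash
python3 wc.py 258 185 .104; python3 mv.py .4455,-.3295,.108,-10.5
```

```text
[ 0.4468 -0.3296  0.104 ]
t 23.95 pos [ 0.4466 -0.3273  0.2686] yawY -10.4 gap 1.0 F [-0.   0.6 -0. ] q7 0.49
.4455,-.3295,.108,-10.5 shift [-0.0042, -0.0009, 0.2676] turn 0.0007 dist 0.161
```

>>> jog_arm:
  steps:
    - [[-0.001,0,0.06],0,0.3]
    - [[-0.001,0,0.12],0,0.3]
    - [[-0.001,0,0.18],0,0.3]
    - [[-0.001,0,0.23],0,0.3]
    - [[-0.001,0,0.26],0,0.3]
    - [[-0.001,0,0.269],0,0.3]
    - [[-0.001,0,0.269],0,0.3]
    - [[-0.001,0,0.269],0,1]
    - [[-0.001,0,0.269],0,1]
    - [[-0.001,0,0.269],0,1]
  newtons: 40

```text
t: 24.95
tool_pos: [0.4458, -0.3302, 0.1089]
tool_rot: [[0.183, 0.983, 0.002], [0.983, -0.183, -0.001], [-0.001, 0.002, -1.0]]
contact_force: [-0.1, 0.2, 0.4]
finger_gap: 0.49
```

>>> jog_arm:
  steps:
    - [[0,0,0],0,1]
    - [[0,0,0],0,1]
    - [[0,0,0],0,1]
    - [[0,0,0],0,1]
    - [[0,0,0],0,1]

```text
t: 25.45
tool_pos: [0.4453, -0.33, 0.108]
tool_rot: [[0.184, 0.983, 0.001], [0.983, -0.184, -0.0], [-0.0, 0.001, -1.0]]
contact_force: [-0.1, 0.5, 3.6]
finger_gap: 0.267
```

>>> jog_arm:
  steps:
    - [[0,0,-0.005],0,1]
    - [[0,0,-0.02],0,1]
    - [[0,0,-0.05],0,1]
    - [[0,0,-0.09],0,1]
    - [[0,0,-0.13],0,1]
    - [[0,0,-0.17],0,1]
    - [[0,0,-0.195],0,1]
    - [[0,0,-0.2],0,1]
    - [[0,0,-0.2],0,1]

```text
t: 26.35
tool_pos: [0.445, -0.3298, 0.228]
tool_rot: [[0.184, 0.983, 0.001], [0.983, -0.184, -0.0], [-0.0, 0.001, -1.0]]
contact_force: [0.9, 0.3, -2.2]
finger_gap: 0.277
```

```bash
python3 mv.py .513,-.0235,.228,-10.5 .6308,-.0452,.228,-10.5;  python3 - <<'E'
from h import *
im=grab_frame('side');cv2.imwrite('pics/s15.png',cv2.resize(im[184:384,220:420],(600,600)))
E
```

```text
t 26.35 pos [ 0.445  -0.3298  0.228 ] yawY -10.6 gap 0.277 F [ 0.9  0.3 -2.2] q7 0.51
.513,-.0235,.228,-10.5 shift [0.5226, 0.0176, 0.0] turn -0.0004 dist 0.314
.6308,-.0452,.228,-10.5 shift [0.5231, 0.2173, 0.0001] turn -0.0004 dist 0.34
```

View pics/s15.png

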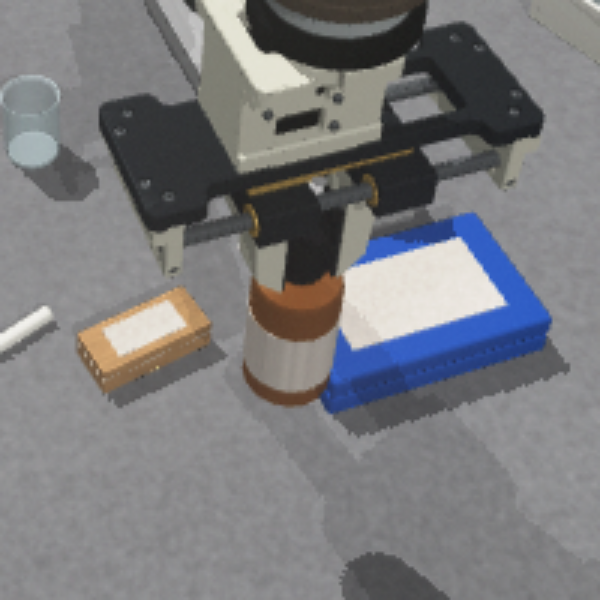

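The 100 ml bottle is held upright. I'll go round the 250 ml bottle on the robot's side.

>>> jog_arm:
  steps:
    - [[0.02,0.001,0],0,1]
    - [[0.07,0.002,0],0,1]
    - [[0.13,0.004,0],0,1]
    - [[0.19,0.006,0],0,1]
    - [[0.25,0.008,0],0,1]
    - [[0.31,0.01,0],0,1]
    - [[0.37,0.012,0],0,1]
    - [[0.43,0.014,0],0,1]
    - [[0.49,0.017,0],0,1]
    - [[0.523,0.018,0],0,1]

```text
t: 27.4
tool_pos: [0.5128, -0.0185, 0.2266]
tool_rot: [[0.179, 0.984, -0.002], [0.984, -0.179, 0.002], [0.001, -0.002, -1.0]]
contact_force: [-0.1, -1.1, -2.3]
finger_gap: 0.268
```

>>> jog_arm:
  steps:
    - [[0,0.0,0],0,1]
    - [[0,0.02,0],0,1]
    - [[0,0.06,0],0,1]
    - [[0,0.1,0],0,1]
    - [[0,0.14,0],0,1]
    - [[0,0.18,0],0,1]
    - [[0,0.199,0],0,1]
    - [[0,0.199,0],0,1]
    - [[0,0.199,0],0,1]
    - [[0,0.199,0],0,1]

```text
t: 28.4
tool_pos: [0.6295, -0.0453, 0.2275]
tool_rot: [[0.184, 0.983, -0.001], [0.983, -0.184, 0.0], [-0.0, -0.001, -1.0]]
contact_force: [0.3, -0.1, -2.0]
finger_gap: 0.273
```

```bash
python3 mv.py .6308,-.0452,.1495,-10.5
```

```text
t 28.4 pos [ 0.6295 -0.0453  0.2275] yawY -10.6 gap 0.273 F [ 0.3 -0.1 -2. ] q7 -0.09
.6308,-.0452,.1495,-10.5 shift [0.0005, 0.0023, 0.13] turn -0.0005 dist 0.078
```

>>> jog_arm:
  steps:
    - [[0,0.001,0.02],0,1]
    - [[0,0.001,0.06],0,1]
    - [[0,0.001,0.095],0,1]
    - [[0,0.001,0.117],0,1]
    - [[0,0.001,0.125],0,1]
    - [[0,0.001,0.128],0,1]
    - [[0,0.001,0.129],0,1]
    - [[0,0.001,0.129],0,1]

```text
t: 29.2
tool_pos: [0.6319, -0.0454, 0.1513]
tool_rot: [[0.184, 0.983, 0.002], [0.983, -0.184, -0.0], [0.0, 0.002, -1.0]]
contact_force: [0.5, -0.5, -1.2]
finger_gap: 0.269
```

>>> jog_arm:
  steps:
    - [[0,0,0.001],0,1]
    - [[0,0,0.002],0,1]
    - [[0,0,0.002],0,1]

```text
t: 29.5
tool_pos: [0.6316, -0.0454, 0.1496]
tool_rot: [[0.184, 0.983, 0.001], [0.983, -0.184, 0.0], [0.0, 0.001, -1.0]]
contact_force: [0.5, -0.0, -1.3]
finger_gap: 0.272
```

```bash
python3 - <<'E'
from h import *
im=grab_frame('scene');cv2.imwrite('pics/s16.png',cv2.resize(im[140:320,200:400],(800,720))[:600])
E
```

```text
(no output)
```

View pics/s16.png

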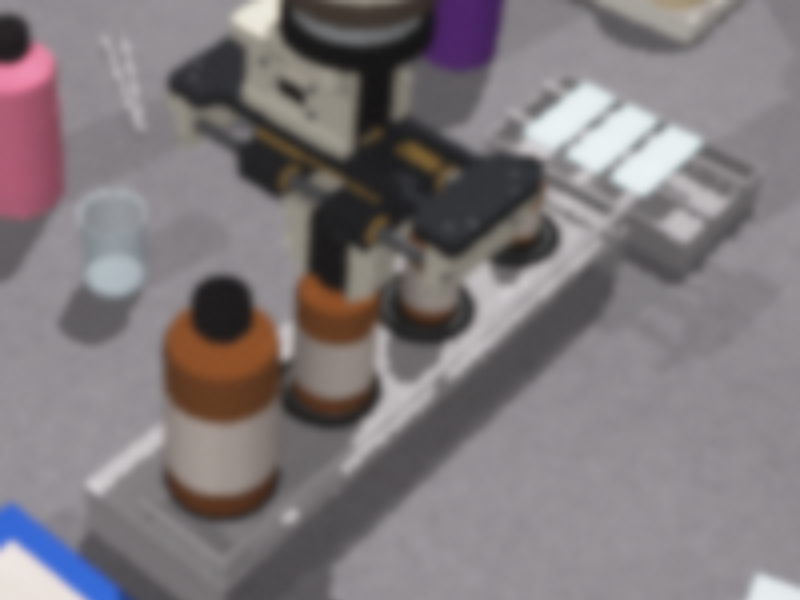

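>>> jog_arm:
  steps:
    - [[0,0,0.001],0,1]
    - [[0,0,0.002],0,1]
    - [[0,0,0.002],0,1]

```text
t: 29.85
tool_pos: [0.6319, -0.0454, 0.1495]
tool_rot: [[0.184, 0.983, 0.002], [0.983, -0.184, 0.0], [0.0, 0.002, -1.0]]
contact_force: [-1.9, -0.4, 7.1]
finger_gap: 0.271
```

Contact is made. Releasing and backing off.

>>> jog_arm:
  steps:
    - [[0,0,0],0,0.3]
    - [[0,0,0],0,0.3]
    - [[0,0,0],0,0.3]
    - [[0,0,0],0,0.3]
    - [[0,0,0],0,0.3]
    - [[0,0,-0.04],0,0.3]
    - [[0,0,-0.12],0,0.1]
    - [[0,0,-0.2],0,0]
    - [[0,0,-0.26],0,0]
    - [[0,0,-0.26],0,0]

```text
t: 30.85
tool_pos: [0.6346, -0.0458, 0.3108]
tool_rot: [[0.184, 0.983, 0.012], [0.983, -0.184, -0.0], [0.002, 0.011, -1.0]]
contact_force: [0.5, -0.2, 0.2]
finger_gap: 0.977
```

>>> jog_arm:
  steps:
    - [[0,-0.1,0],0,0]
    - [[0,-0.2,0],0,0]
    - [[0,-0.3,0],0,0]
    - [[0,-0.35,0],0,0]
    - [[0,-0.35,0],0,0]
    - [[0,-0.35,0],0,0]
    - [[0,-0.35,0],0,0]
    - [[0,-0.35,0],0,0]

```text
t: 31.65
tool_pos: [0.4265, -0.0071, 0.304]
tool_rot: [[0.184, 0.983, 0.001], [0.983, -0.184, -0.0], [-0.0, 0.001, -1.0]]
contact_force: [0.0, -0.3, 0.3]
finger_gap: 1.002
```

```bash
cat > fin.py <<'E'
from cap import *
imgs={}
for c in ['scene','side']:
    imgs[c]=grab_frame(c);cv2.imwrite(f'pics/f_{c}.png',cv2.resize(imgs[c],(800,600)))
    for k,t in zip(['10','30','100','250'],[1,2,3,4]):
        print(c,k,[(np.round(w(c,d['at']),3).tolist(),round(d['p'],2)) for d in nets.pinpoint(c,f'bottle_{k}_center')][:3],'pad',P[t].round(3))
    print(c,'beaker',[np.round(w(c,d['at']),3).tolist() for d in nets.pinpoint(c,'beaker_center')][:2])
B2={k:(*P[t],B[k][2],B[k][3]) for k,t in zip(['10','30','100','250'],[1,2,3,4])}
locate({c:imgs[c] for c in imgs},B2,.0415)
E
python3 fin.py; python3 mv.py
```

```text
scene 10 [([0.666, 0.137, 0.07], 0.55)] pad [0.663 0.132]
scene 30 [([0.645, 0.045, 0.087], 0.59)] pad [0.646 0.043]
scene 100 [([0.628, -0.04, 0.093], 0.83)] pad [ 0.63  -0.045]
scene 250 [([0.611, -0.134, 0.108], 0.89), ([0.518, 0.347, 0.071], 0.75), ([0.34, 0.029, 0.069], 0.63)] pad [ 0.613 -0.134]
scene beaker [[0.445, -0.005, 0.027]]
side 10 [([0.663, 0.13, 0.069], 0.55)] pad [0.663 0.132]
side 30 [([0.644, 0.04, 0.078], 0.71)] pad [0.646 0.043]
side 100 [([0.633, -0.048, 0.093], 0.8)] pad [ 0.63  -0.045]
side 250 [([0.346, 0.03, 0.067], 0.75), ([0.683, 0.262, 0.004], 0.74), ([0.519, 0.34, 0.064], 0.59)] pad [ 0.613 -0.134]
side beaker [[0.451, -0.01, 0.028], [0.648, 0.038, 0.078]]
10 scene pred [330.1 183.1] obs [331.2 182.6] area 28
10 side pred [280.5 143.1] obs [281.2 143.3] area 46
10 [0.6644 0.1328] res px [-0.2  0.6 -0.2 -0.6]
30 scene pred [308.2 194.4] obs [309.  194.2] area 54
30 side pred [294.6 156.4] obs [294.9 156.8] area 86
30 [0.6473 0.0437] res px [-0.3  0.3 -0.  -0.6]
100 scene pred [283.3 205.8] obs [284.5 205.9] area 98
100 side pred [311.  170.3] obs [312.2 170.7] area 136
100 [ 0.6322 -0.0456] res px [-0.3  0.5 -0.2 -0.7]
250 scene pred [254.6 217. ] obs [255. 217.] area 165
250 side pred [330.7 184.3] obs [331.8 185.4] area 219
250 [ 0.6145 -0.1353] res px [-0.4  0.6 -0.2 -0.8]
t 32.25 pos [ 0.4249 -0.0068  0.3039] yawY -10.6 gap 1.002 F [ 0.1 -0.5 -0.6] q7 -0.23
```

View pics/f_scene.png

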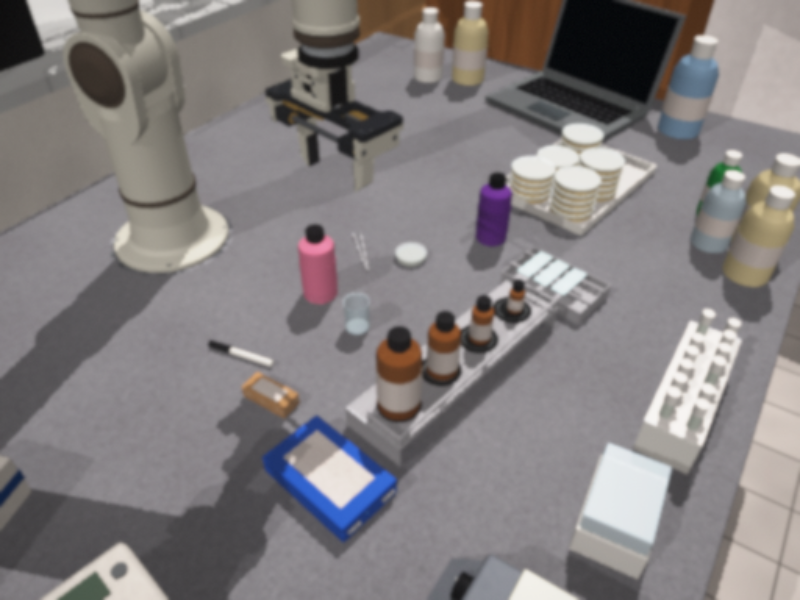

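View pics/f_side.png

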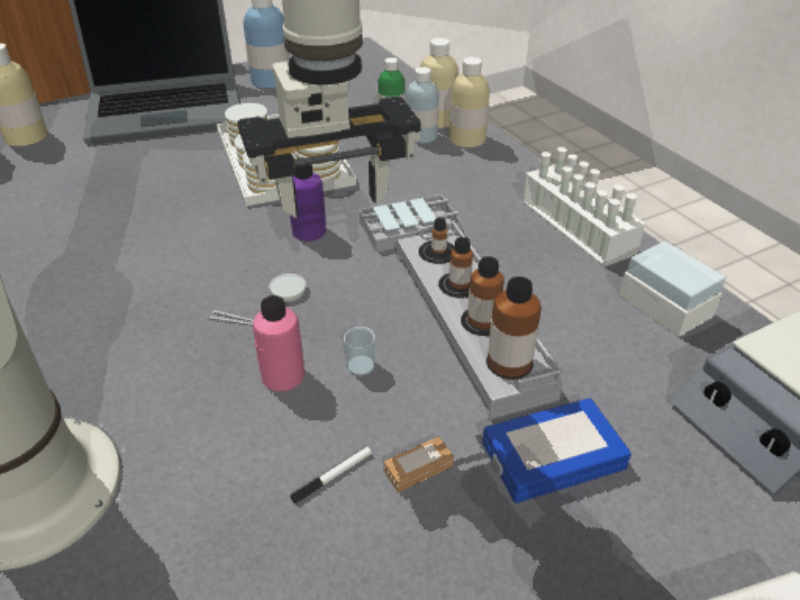

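Both views show all four bottles upright on the pads in order, with the beaker still at (360,350) in the side view. Measured offsets are under 3 mm.

```bash
python3 -c "
from h import *
print(hand_in())"
```

```text
the job is handed in; nothing more can be done
None
```

I put the 10, 30, 100 and 250 ml amber bottles on pads 1 to 4, with the 10 ml at the staining-tray end and the 250 ml by the blue slide box. I then released them, backed the arm away and handed the job in at about 32 s; `hand_in` gives no verdict.

- **Position:** Fitting the caps in both fixed cameras put every bottle axis within about 3 mm of its pad centre.
- **Standing:** Each bottle was lowered until the force reading showed contact with its pad, and the final pictures show all four upright.
- **Beaker:** The networks found it within about 2 mm of its starting estimate. The arm moved it nowhere that I could see.
- **Gripper:** It ended fully open and clear of everything.

Two network results did not fit. In the final side view the network did not report the 250 ml bottle on pad 4, only the pink and purple look-alikes and the tray. In the scene view it did place it on pad 4, and the cap fit and both pictures agree. Single network heights were also off by up to about 6 mm (the 30 ml bottle, scene view).

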